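Move the drop-in guard to the polishing unit that carries the buff

TASK

The polishing unit with the buff on its spindle has no guard: take the clear guard off the idle unit by pinching its red sprung hinge-pin tab back against the lug and lifting it straight out, and hang it on the unit with the buff. Keep the pin drawn back until the hinge tube has come down gently to rest in both seats, whose height you must feel for, then let the pin spring fully home so that the guard hangs straight. Do not force either hinge, and leave everything else on the bench where it is.

Things in the scene. Friction and masses are not known exactly. Their poses are not given: they have to be found in the camera images.
- guard: Clear shield 116 mm wide (y), 4 thick, hanging to 95 mm below an aluminium hinge tube 14 in diameter, 140 long (y -70 to 70); about 0.3 kg. Origin: middle of the tube, on the hinge axis; y along the tube, z up when hanging, x away from the hood. To carry it, pinch lug and tab from above with the fingers closing along y, fingertips 9 mm or more above the axis.
- guard_pin (a joint): Draw of the sprung hinge pin, m: 0 fully out (8 mm in diameter, sticks 12 mm out of the tube's -y end), 0.012 fully back at its stop, flush in the tube. The spring pushes it out: 5 N at 0, 10 N at 0.012.
- guard_lug (a point): On the lug, a fixed aluminium plate standing up from the tube: middle of its flat outer (+y) face, guard frame (0, 21, 31) mm. Lug 22 wide (x), 6 thick (y), top 42 mm above the axis. Axes as the guard.
- guard_tab (a point): On the red tab, the pin's finger plate (22 x 6 mm, top 42 above the axis): middle of its flat outer (-y) face, guard frame (0, -33, 31) mm with the pin out. Squeezing tab and lug together from outside brings it to y -21: pin fully back, the pair 42 mm wide and centred on the guard's y = 0.
- guard_stub (a point): Outer end of the fixed stub, 8 mm in diameter, that sticks 14 mm out of the tube's +y end: guard frame (0, 84, 0) mm.
- hood_idle: Cream dust hood of a bench polishing unit, fixed, 170 (x) x 190 (y) x 168 mm high, open on its +x front; on its -y side a blue motor 84 mm thick, top at 127 mm, out to y -190. Origin: centre of the hood's underside, z up. Out of use: bare spindle, red switch. The guard hangs here at the start.
- hood_idle_hinge (a point): Hinge axis of the idle unit, midway between its two ears: hood frame (105, 0, 175) mm, axes as the hood. The hung guard's origin lies here, free to shift 3 mm along y either way.
- hood_idle_slot (a point): Hinge's +y ear, 6 mm thick: middle of its open-topped slot, hood frame (105, 76, 175) mm, for the stub. Slot 11 mm wide (x), floor 4 below the axis, mouth flaring to about 25 wide at 18 above the axis (the highest metal).
- hood_idle_eye (a point): Hinge's -y ear, 6 mm thick: middle of its closed 12 x 12 mm window for the pin, hood frame (105, -76, 175) mm; ear top 14 above the axis. Just inside it, y -73 to -63, an open-topped saddle carries the tube's end: 17 mm wide, floor 7 below the axis, mouth flaring to about 32 wide at 13 above it.
- hood_buff: Cream dust hood of a bench polishing unit, fixed, 170 (x) x 190 (y) x 168 mm high, open on its +x front; on its -y side a blue motor 84 mm thick, top at 127 mm, out to y -190. Origin: centre of the hood's underside, z up. In use: yellow cloth buff 94 mm in diameter on its spindle, green switch. It has no guard at the start.
- hood_buff_hinge (a point): Nominal hinge axis of the unit with the buff, hood frame (105, 0, 175) mm. Same ears, slot, saddle and window as on the idle unit, but on a bracket clamped by screws in upright slots: it sits anywhere from 12 mm below to 12 mm above this point, not measured, so feel for the seats. x, y and direction are as given; it does not give way.
- driver_stand: Bystander: round dark screwdriver stand, 84 in diameter, 87 high with its drivers. Origin: centre of its underside (so for all bystanders).
- loupe: Bystander: black eye loupe, 38 in diameter, 34 high.
- case_holder: Bystander: brass and steel holder with a watch case in it, 30 x 92 x 28 high.
- rouge_bar: Bystander: dark red bar of polishing compound, 85 x 36 x 28 high.
- spare_buff: Bystander: spare yellow cloth buff lying flat, 90 in diameter, 20 high.
- oil_jar: Bystander: small amber jar, 44 in diameter, 50 high.
- parts_tray: Bystander: wine-red compartment tray, 140 x 100 x 18 high.

How it is judged:
On the way, in this order (a step that is already met when the one before it is completed fails the run):
1. the pin is drawn back while the guard still sits in the idle unit's hinge (value of joint guard_pin above 0.0095 m and distance between guard and hood_idle_hinge below 0.008 m), for 0.1 s.
2. the guard is lifted clear of the idle unit's hinge (z of guard in the frame of hood_idle_hinge above 0.03 m and contact force between guard and hood_idle below 0.05 N), for 0.1 s.
3. the guard rests in the hinge seats of the unit with the buff (at least 1 N on them) for 0.2 s with the pin still drawn back (x of guard in the frame of hood_buff_hinge between -0.003 and 0.003 m and y of guard in the frame of hood_buff_hinge between -0.005 and 0.005 m and z of guard in the frame of hood_buff_hinge between -0.015 and 0.014 m and angle between guard's own z axis and vertical below 0.1 rad and angle between the y axis of guard and the y axis of hood_buff_hinge, either way round below 0.04 rad and value of joint guard_pin above 0.0085 m and contact force between guard and hood_buff above 1 N), for 0.2 s.
At the end, for the whole second after the job is handed in: Guard hangs on the buff unit's hinge, let go and still: origin within 3 mm (x), 5 mm (y), -15 to +14 mm (z) of the nominal hinge point, within 0.1 rad of upright and 0.04 rad of the hinge's line, its weight (over 0.8 N) on the hinge, pin out to within 2 mm of home (x of guard in the frame of hood_buff_hinge between -0.003 and 0.003 m and y of guard in the frame of hood_buff_hinge between -0.005 and 0.005 m and z of guard in the frame of hood_buff_hinge between -0.015 and 0.014 m and angle between guard's own z axis and vertical below 0.1 rad and angle between the y axis of guard and the y axis of hood_buff_hinge, either way round below 0.04 rad and value of joint guard_pin below 0.002 m and contact force between guard and hood_buff above 0.8 N and contact force between guard and the fingers below 0.05 N and linear speed of guard below 0.01 m/s and angular speed of guard below 0.1 rad/s); the robot touches nothing.
It fails at once if the guard is forced against the idle unit (more than 35 N) (contact force between guard and hood_idle above 35 N).
It fails at once if the guard is forced against the unit with the buff or its hinge (more than 25 N) (contact force between guard and hood_buff above 25 N).
It fails at once if a bystander is moved by more than 20 mm (distance of any of driver_stand, loupe, case_holder, rouge_bar, spare_buff, oil_jar, parts_tray from where it was at the start of the episode above 0.02 m).
It also fails if it takes over 61 s, if anything falls off the work surface, if the arm or the gripper's body presses on something with over 40 N, if the wrist force passes 120 N, or if a joint passes its speed limit or range.

ROBOT

A 7-joint arm with a two-finger parallel gripper is mounted at the origin on the work surface. World frame = base frame: x ahead of the robot, y to its left, z up, the work surface at z = 0. Lengths are in m, angles in rad, forces in N, time in s.
With the tool pointing down it reaches from about 0.4 to 0.9 m from the base axis. Payload 5.5 kg.
Tool frame: the origin (TCP) lies midway between the tips of the shut fingers; the grasp point (between the pads) lies 19 mm behind it (env.hold_point_z is the distance from the TCP to the grasp point, in m); z points along the fingers, y is the line along which they close (so a half turn about z gives the same grasp; the last joint's range is limited). The gripper opens to 92 mm and grips with 3 to 60 N. Pads are 19 mm wide; open, the fingers measure 130 mm over their backs; the gripper's body (75 mm by 190 mm) begins 47 mm behind the grasp point.
Start: joints at [1.537, 0.501, -0.427, 1.55, 0.221, 1.138, -0.21], TCP at [0.19, -0.622, 0.227] pointing down, gripper open.
Joint ranges: [-2.88, 2.88], [-0.31, 2.03], [-1.54, 1.56], [0.2, 2.42], [-1.41, 4.55], [0.19, 2.02], [-2.57, 2.57]. Speed limits (rad/s): [2.57, 2.57, 3.14, 3.14, 3.14, 3.14, 3.14].

INTERFACE

Orientations are given as a unit quaternion [x, y, z, w].
In Python, from plant import env, cams gives the robot as it stands.
- The arm moves only by the tool send_rows, never from a script. Its argument "increments" is a list of rows, each a list of 3 entries, a list of its own where there are three numbers: the shift along the tool's x, y, z in mm, then the turn about the tool's z in rad, then the opening, from 0 (shut) to 1 (fully open). In form: [[[tx, ty, tz], yaw, claw], ...]. A call has exactly 8 rows; each row shifts and turns the commanded pose from where the row before left it, along the tool's axes as they then stand; what a row does not reach is not made up. A row lasts 1/10 s, in which the tool goes at most 50 mm and 8.59 degrees, less where a joint would pass 70% of its speed; a pose out of reach is approached as far as the arm can. A call with a gripper value outside its range is refused whole. The fingers move at their own pace and stop on an object; the grip force is fixed at half the most. Time passes only in rows, so rows that do not move let the fingers close, or fill a call up. It gives the time, the measured TCP pose, the force, the opening and the grip force at its end, in the units of the state.
- env.sense(): the state, without advancing time (a new reading comes with each control period).
- cams.grab_frame(name): name is "scene" or "top"; returns a dict with "image" (420x560x3 uint8, blue, green, red), "range_z" (420x560 float32, m along the optical axis (not along the pixel's ray), 0 where there is no reading), "intrinsics" (3x3 intrinsics, pixels), "cam_to_world" (4x4, takes a point from camera to world coordinates). Camera axes: x right, y up, looking along -z (the intrinsics and any distortion apply to the point x, -y, -z); pixel columns grow to the right and rows downward; lengths in m; the calibration is good to about 2 mm. A picture is of the moment at which its call begins.
- env.job_done(): hands the job in; it is judged then, once.
The state is a dict: "time": time; "q": joint angles; "dq": joint speeds; "joint_efforts": joint torques, N m; "eef_pos": TCP position; "tcp_rot": TCP orientation; "force": force on the tool from outside, world axes, zero at the start; "wrist_torque": the same for the moment, N m; "finger_gap": finger opening in m; "finger_force": force on a finger pad.
Only numpy, scipy, OpenCV 4.12 (cv2) and the standard library are available. Lean on these libraries where they do the work, as an engineer would, in place of code of your own. Each camera call takes 0.05 s, during which the arm holds its last target. There are 200 camera calls.

## Working session

There is one attempt and no reset: what is moved stays moved. The work goes in short steps, Python scripts to look and compute and a tool call to move; the robot and the scene stay as the last step left them, time stands still between calls to the robot, and variables do not carry over. Pictures are saved under pics/ and viewed, at most 10 in all, crops included, and the job is handed in when it is done.

Besides the shell and the picture viewer there is one more tool, called after "Call:" as name(argument=value, ...), one argument or row to a line, values as JSON. send_rows: Moves the arm, as the interface text tells. Its arguments: {"type":"object","properties":{"increments":{"type":"array"}},"required":["increments"]}

```bash
mkdir -p pics; ls
python3 - <<'E'
from plant import env,cams
import cv2,numpy as np
for n in("scene","top"):
    f=cams.grab_frame(n); cv2.imwrite(f"pics/{n}0.png",f["image"]); np.savez(f"{n}0.npz",**f)
    print(n,f["intrinsics"].tolist(),np.round(f["cam_to_world"],3).tolist(), f.keys())
s=env.sense(); print(s, env.hold_point_z)
E
```

```text
pics
scene [[441.4169936166172, 0.0, 281.597637651307], [0.0, 441.4169936166172, 206.08264779205217], [0.0, 0.0, 1.0]] [[-0.849, -0.394, 0.353, 0.943], [0.529, -0.639, 0.559, 0.557], [0.005, 0.661, 0.75, 0.951], [0.0, 0.0, 0.0, 1.0]] dict_keys(['image', 'range_z', 'intrinsics', 'cam_to_world'])
top [[385.3240501208158, 0.0, 279.9676766895366], [0.0, 385.3240501208158, 200.83706553299544], [0.0, 0.0, 1.0]] [[-0.004, 0.983, -0.185, 0.371], [-1.0, -0.001, 0.015, -0.022], [0.015, 0.185, 0.983, 1.149], [0.0, 0.0, 0.0, 1.0]] dict_keys(['image', 'range_z', 'intrinsics', 'cam_to_world'])
{'time': 0.1, 'q': array([ 1.5372057 ,  0.50175498, -0.42679156,  1.55134109,  0.22079859,
        1.13829445, -0.21031641]), 'dq': array([-1.33935686e-03, -1.13311180e-03, -4.82123569e-04, -2.55133490e-03,
        2.35726931e-05,  1.75552207e-03,  5.51684663e-04]), 'joint_efforts': array([-1.13317429e-02, -5.67872536e+01, -5.83914354e+00, -2.79914045e+01,
       -6.91689597e-02,  2.41673912e-02,  3.30404487e-05]), 'eef_pos': array([ 0.18986451, -0.6209947 ,  0.22578191]), 'tcp_rot': array([ 9.89008011e-01,  1.47859365e-01, -1.00981626e-04, -8.67744539e-04]), 'force': array([ 0.00197563,  0.30275587, -0.82236345]), 'wrist_torque': array([ 0.05888655, -0.01741895,  0.03103031]), 'finger_force': 0.0, 'finger_gap': 0.09175691850563222} 0.0188
```

View pics/scene0.png

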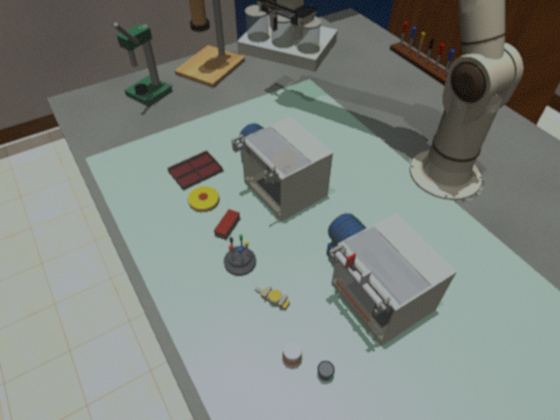

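View pics/top0.png

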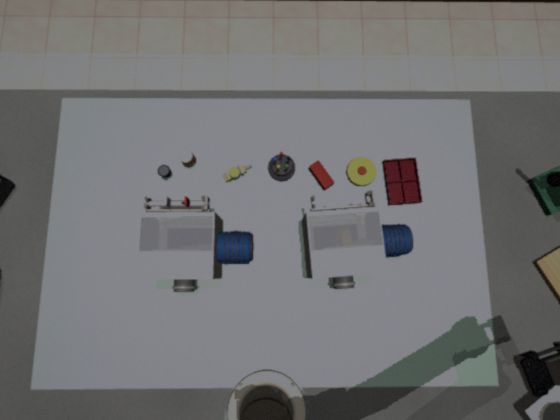

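The scene view shows the idle hood with the guard at about (370,280) and its red tab at (350,258). The buff hood is at about (285,165). In the top view, the idle hinge runs from (147,205) to (208,205) with the tab at (186,202), and the buff hinge runs from (311,208) to (373,203). Next I'll enlarge the hinges.

Run:
```python
import cv2,numpy as np
t=cv2.imread("pics/top0.png"); s=cv2.imread("pics/scene0.png")
a=cv2.resize(t[190:290,130:260],None,fx=6,fy=6,interpolation=cv2.INTER_CUBIC)[:300]
b=cv2.resize(t[185:285,295:425],None,fx=6,fy=6,interpolation=cv2.INTER_CUBIC)[:300]
o=cv2.convertScaleAbs(np.vstack([a,b]),alpha=1.5); print(o.shape); cv2.imwrite("pics/tc.png",o)
a=cv2.resize(s[235:345,325:455],None,fx=5,fy=5,interpolation=cv2.INTER_CUBIC)
b=cv2.resize(s[115:225,225:335],None,fx=5,fy=5,interpolation=cv2.INTER_CUBIC)
o=np.hstack([a,b])
o=cv2.resize(o,(800,int(o.shape[0]*800/o.shape[1]))); print(o.shape); cv2.imwrite("pics/sc.png",cv2.convertScaleAbs(o,alpha=1.5))
```

```text
(600, 780, 3)
(366, 800, 3)
```

View pics/tc.png

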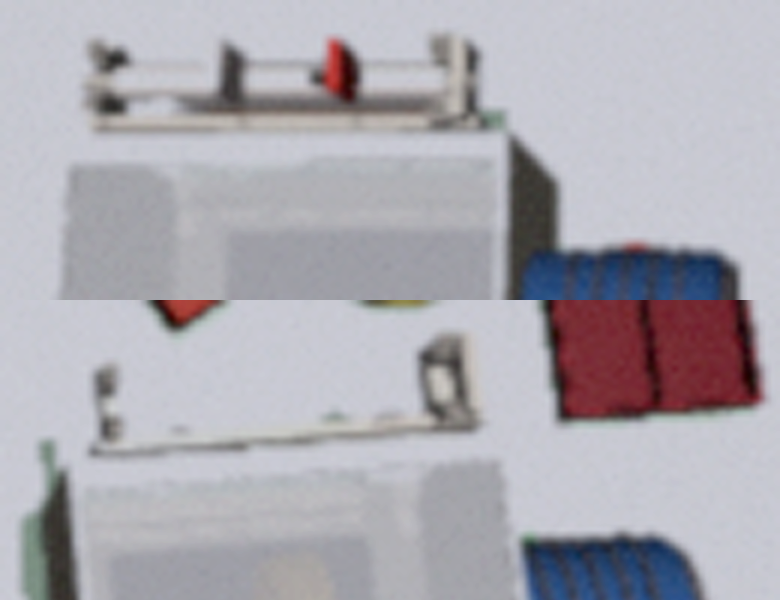

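View pics/sc.png

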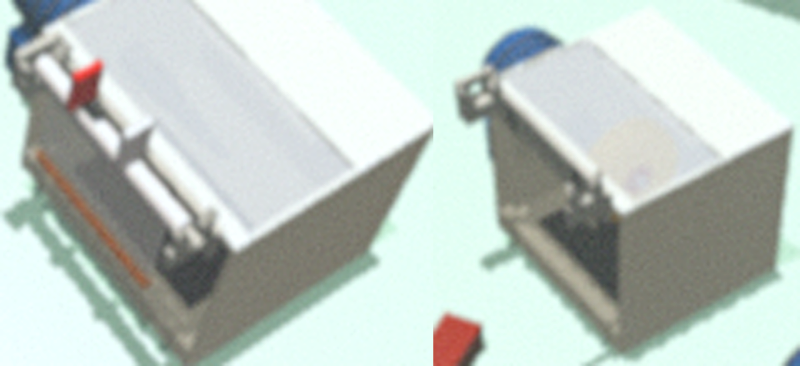

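```bash
cat > h.py <<'E'
import numpy as np,cv2
def load(n): return dict(np.load(n))
def pts(f):
    d=f["range_z"];K=f["intrinsics"];T=f["cam_to_world"];v,u=np.mgrid[:d.shape[0],:d.shape[1]]
    P=np.stack([(u-K[0,2])/K[0,0]*d,-(v-K[1,2])/K[1,1]*d,-d],-1)
    W=P@T[:3,:3].T+T[:3,3]; W[d<=0]=np.nan; return W
def ray(f,uv,z):
    K=f["intrinsics"];T=f["cam_to_world"];uv=np.atleast_2d(uv).astype(float)
    r=np.c_[(uv[:,0]-K[0,2])/K[0,0],-(uv[:,1]-K[1,2])/K[1,1],-np.ones(len(uv))]@T[:3,:3].T
    o=T[:3,3]; return o+r*((z-o[2])/r[:,2])[:,None]
E
python3 - <<'E'
from h import *
for n in("top0","scene0"):
    f=load(n+".npz");W=pts(f);im=f["image"]
    z=W[...,2]
    tab=(z>-.02)&(z<.01); print(n,"table z",np.nanmedian(z[tab]))
    m=((z>.157)&(z<.179)&(W[...,0]>.2)&(W[...,0]<.8)).astype(np.uint8)
    m=cv2.morphologyEx(m,cv2.MORPH_CLOSE,np.ones((5,5)));mm=cv2.morphologyEx(m,cv2.MORPH_OPEN,np.ones((9,9)))
    k,l,st,c=cv2.connectedComponentsWithStats(mm)
    for i in range(1,k):
        if st[i,4]<400: continue
        cs,_=cv2.findContours((l==i).astype(np.uint8),cv2.RETR_EXTERNAL,cv2.CHAIN_APPROX_NONE)
        q=max(cs,key=len)[:,0,:]
        X=ray(f,q,.168)[:,:2]
        r=cv2.minAreaRect((X*1000).astype(np.float32)); print(st[i],np.round(np.array(sum(([*a] if isinstance(a,tuple) else [a] for a in r),[])),1),"medz",np.nanmedian(z[l==i]))
    # red tab
    hsv=cv2.cvtColor(im,cv2.COLOR_BGR2HSV)
    red=((hsv[...,0]<8)|(hsv[...,0]>172))&(hsv[...,1]>130)&(hsv[...,2]>80)
    k,l,st,c=cv2.connectedComponentsWithStats(red.astype(np.uint8))
    for i in range(1,k):
        if st[i,4]>8: print("red",st[i],c[i].round(1),np.nanmedian(W[l==i],0).round(4),np.nanmax(z[l==i]))
E
```

```text
top0 table z 0.0012584190897229064
[ 136  205   79   74 5555] [453.  227.  192.5 184.7  89.9] medz 0.1684118898769404
[ 306  205   80   73 5073] [ 454.4 -202.8  175.7  191.5    4.4] medz 0.1684530358805949
red [310 162  23  26 280] [321.3 174.6] [ 0.6615 -0.1633  0.0293] 0.03630632905749964
red [359 168   7   6  36] [361.7 170.4] [ 0.6782 -0.2882  0.0212] 0.026538660535277314
red [388 185  14  19 131] [394.1 194.4] [ 0.607  -0.386   0.0048] 0.021009905970470033
red [184 197   3   8  17] [185.3 200.9] [0.5467 0.1963 0.2146] 0.22160188882508514
scene0 table z -0.0007153033175935075
[ 245  120   84   60 3266] [ 463.4 -198.4  195.5  199.7    4.2] medz 0.16639225773558575
[ 332  216  121   94 6518] [4.637e+02 2.282e+02 2.096e+02 1.932e+02 1.000e-01] medz 0.1665742778236839
red [404  21   4   4  13] [405.2  22.5] [-0.7201 -0.9319 -0.0846] 0.12071808024286812
red [440  43   5   4  16] [442.   44.5] [-0.5503 -0.5528  0.0139] 0.12181796844116166
red [200 194   7   5  20] [202.8 196. ] [ 0.6766 -0.2877  0.019 ] 0.021746584374552125
red [215 210  24  24 265] [226.6 221.9] [ 0.6651 -0.1615  0.0272] 0.032082137214564765
red [347 254   8   7  27] [350.7 256.9] [0.5507 0.1985 0.2152] 0.21821680511798702
```

Run:
```python
from h import *
from scipy.spatial import cKDTree
for n in("top0","scene0"):
    f=load(n+".npz");W=pts(f).reshape(-1,3)
    zo=.168
    for nm,c0,th in(("idle",(.445,.228),0),("buff",(.445,-.202),np.radians(4.4))):
        for it in range(4):
            R=np.array([[np.cos(th),-np.sin(th)],[np.sin(th),np.cos(th)]])
            L=(W[:,:2]-c0)@R
            g=(abs(L[:,0])<.11)&(abs(L[:,1])<.115)&(abs(W[:,2]-np.nanmedian(W[(abs(L)<.07).all(1)&(W[:,2]>.15),2]))<.006)
            A=L[g]*1000
            def edge(a,s,lo,hi):  # extreme along axis a, sign s, binned on other axis
                o=1-a;b=np.digitize(A[:,o],np.arange(lo,hi,6));e=[]
                for k in range(1,len(np.arange(lo,hi,6))):
                    B=A[b==k]
                    if len(B)>3:e.append((B[np.argmax(s*B[:,a]),o],np.max(s*B[:,a])*s))
                e=np.array(e);p=np.polyfit(e[:,0],e[:,1],1)
                r=abs(e[:,1]-np.polyval(p,e[:,0]));p=np.polyfit(*e[r<=np.median(r)*2.5+.1].T,1)
                return p
            b=edge(0,-1,-85,85);l=edge(1,1,-75,60);r=edge(1,-1,-75,60);fr=edge(0,1,-60,60)
            if it==0: print(n,nm,"slopes b,l,r,f",[round(float(p[0]),4) for p in(b,l,r,fr)])
            dth=np.mean([-b[0],l[0],r[0]])
            # width vs nominal tells half pixel bias
            cy=(l[1]+r[1])/2; bias=(190-(l[1]-r[1]))/2; cx=b[1]-bias+85
            c0=np.array(c0)+R@np.array([cx,cy])/1000; th+=dth
        print(n,nm,"centre",c0.round(4),"yaw",round(np.degrees(th),2),"ywidth",round(l[1]-r[1],1),"front-back",round(fr[1]-b[1],1))
        R=np.array([[np.cos(th),-np.sin(th)],[np.sin(th),np.cos(th)]])
        L=(W[:,:2]-c0)@R*1000
        for ya,yb in((72,80),(-73,-63),(-80,-73),(18,24),(-36,-24),(-60,-40),(30,60)):
            g=(L[:,0]>88)&(L[:,0]<125)&(L[:,1]>ya)&(L[:,1]<yb)&(W[:,2]>.13)
            if g.sum(): print("  y",ya,yb,g.sum(),"x pct5,50,95",np.percentile(L[g,0],[5,50,95]).round(1),"z",np.percentile(W[g,2]*1000,[5,50,95]).round(1))
        th=np.degrees(th)
```

```text
top0 idle slopes b,l,r,f [0.0038, -0.01, 0.0059, -0.0005]
top0 idle centre [0.4455 0.2277] yaw -0.09 ywidth 189.0 front-back 173.2
  y 72 80 69 x pct5,50,95 [ 89.9 103.2 118.8] z [160.3 179.3 192.3]
  y -73 -63 53 x pct5,50,95 [ 88.7 105.6 121.9] z [173.7 183.6 190.1]
  y -80 -73 50 x pct5,50,95 [ 89.6 103.8 118.7] z [163.7 187.9 192.2]
  y 18 24 17 x pct5,50,95 [ 89.  102.3 113.3] z [138.8 216.2 218.8]
  y -36 -24 69 x pct5,50,95 [ 88.8 102.  113. ] z [141.  202.1 219. ]
  y -60 -40 56 x pct5,50,95 [ 88.6 101.8 108. ] z [141.  180.7 184.9]
  y 30 60 79 x pct5,50,95 [ 88.3 101.8 107.9] z [141.1 180.4 184.7]
top0 buff slopes b,l,r,f [-0.0014, -0.0043, 0.0053, 0.0074]
top0 buff centre [ 0.4518 -0.2032] yaw 4.46 ywidth 188.5 front-back 169.0
  y 72 80 47 x pct5,50,95 [ 89.9 105.8 119.2] z [168.1 187.3 201.1]
  y -73 -63 80 x pct5,50,95 [ 88.6 107.6 120.9] z [165.5 180.5 196.6]
  y -80 -73 48 x pct5,50,95 [ 90.8 104.8 119.8] z [177.3 197.1 200.2]
  y 18 24 2 x pct5,50,95 [89.8 89.9 89.9] z [181.8 182.6 183.4]
  y -36 -24 5 x pct5,50,95 [88.3 88.8 89. ] z [179.4 180.7 183.2]
  y -60 -40 8
[... 654 characters left out ...]
 [132.8 171.  181.8]
  y 30 60 256 x pct5,50,95 [ 89.8 106.5 110.9] z [133.6 170.2 181.8]
scene0 buff slopes b,l,r,f [-0.0051, 0.0032, -0.0083, -0.018]
scene0 buff centre [ 0.4517 -0.204 ] yaw 4.36 ywidth 190.1 front-back 175.6
  y 72 80 114 x pct5,50,95 [ 89.6 104.8 119.8] z [161.9 177.3 197.3]
  y -73 -63 96 x pct5,50,95 [ 88.7 103.7 121. ] z [160.6 176.3 194.3]
  y -80 -73 61 x pct5,50,95 [ 92.5 104.2 120.7] z [171.2 190.9 196.4]
  y 18 24 11 x pct5,50,95 [88.2 89.  90.5] z [150.4 167.  180.1]
  y -36 -24 19 x pct5,50,95 [88.5 89.2 91.1] z [152.6 164.4 179.4]
  y -60 -40 37 x pct5,50,95 [88.1 90.  92.3] z [151.3 168.4 180.3]
  y 30 60 49 x pct5,50,95 [88.1 89.8 92.6] z [157.4 168.9 180.9]
```

Call:
send_rows(
  increments=[
    [[0, 0, -45], 0.148, 0.76],
    [[0, 0, -45], 0.148, 0.76],
    [[0, 0, -35], 0, 0.76],
    [[24, -32, 0], 0, 0.76],
    [[24, -32, 0], 0, 0.76],
    [[24, -32, 0], 0, 0.76],
    [[24, -32, 0], 0, 0.76],
    [[24, -32, 0], 0, 0.76],
  ],
)

```text
time: 0.9
eef_pos: [0.3106, -0.4599, 0.3514]
tcp_rot: [1.0, 0.0, -0.0, -0.0]
force: [1.4, -0.1, 0.5]
finger_gap: 0.0697
finger_force: 0.0
```

Call:
send_rows(
  increments=[
    [[28, -36, 0], 0, 0.76],
    [[28, -36, 0], 0, 0.76],
    [[28, -36, 0], 0, 0.76],
    [[28, -36, 0], 0, 0.76],
    [[28, -36, 0], 0, 0.76],
    [[15, -45, 0], 0, 0.76],
    [[15, -45, 0], 0, 0.76],
    [[15, -45, 0], 0, 0.76],
  ],
)

```text
time: 1.7
eef_pos: [0.4948, -0.1444, 0.3514]
tcp_rot: [1.0, 0.0, -0.0, 0.0]
force: [1.5, 0.5, 0.2]
finger_gap: 0.0695
finger_force: 0.0
```

Call:
send_rows(
  increments=[
    [[6, -46, 0], 0, 0.76],
    [[6, -46, 0], 0, 0.76],
    [[6, -46, 0], 0, 0.76],
    [[6, -46, 0], 0, 0.76],
    [[6, -46, 0], 0, 0.76],
    [[6, -46, 0], 0, 0.76],
    [[6, -46, 0], 0, 0.76],
    [[6, -46, 0], 0, 0.76],
  ],
)

```text
time: 2.5
eef_pos: [0.5424, 0.2231, 0.3513]
tcp_rot: [1.0, 0.0, -0.0, 0.0]
force: [1.1, -0.4, 0.7]
finger_gap: 0.0694
finger_force: 0.0
```

Call:
send_rows(
  increments=[
    [[7, -3, 20], 0, 0.826],
    [[0, 0, 30], 0, 0.826],
    [[0, 0, 30], 0, 0.826],
    [[0, 0, 30], 0, 0.826],
    [[0, 0, 10], 0, 0.826],
    [[0, 0, 0], 0, 0.826],
    [[0, 0, 0], 0, 0.826],
    [[0, 0, 0], 0, 0.826],
  ],
)

```text
time: 3.3
eef_pos: [0.5504, 0.2254, 0.2336]
tcp_rot: [1.0, 0.0, 0.001, -0.001]
force: [-0.2, 0.2, -0.6]
finger_gap: 0.0759
finger_force: 0.0
```

```bash
cat > look.py <<'E'
import sys,cv2,numpy as np
from plant import env,cams
n,x0,x1,y0,y1,out=sys.argv[1],*map(int,sys.argv[2:6]),sys.argv[6]
f=cams.grab_frame(n);np.savez(out+".npz",**f)
c=f["image"][y0:y1,x0:x1];k=min(800/c.shape[1],600/c.shape[0])
cv2.imwrite(f"pics/{out}.png",cv2.convertScaleAbs(cv2.resize(c,None,fx=k,fy=k,interpolation=cv2.INTER_CUBIC),alpha=1.4))
s=env.sense();print(s["eef_pos"].round(4),s["force"].round(2),s["time"])
E
python3 look.py scene 310 430 200 320 s1
```

```text
[0.5504 0.2253 0.2335] [ 0.75 -0.3   0.2 ] 3.35
```

View pics/s1.png

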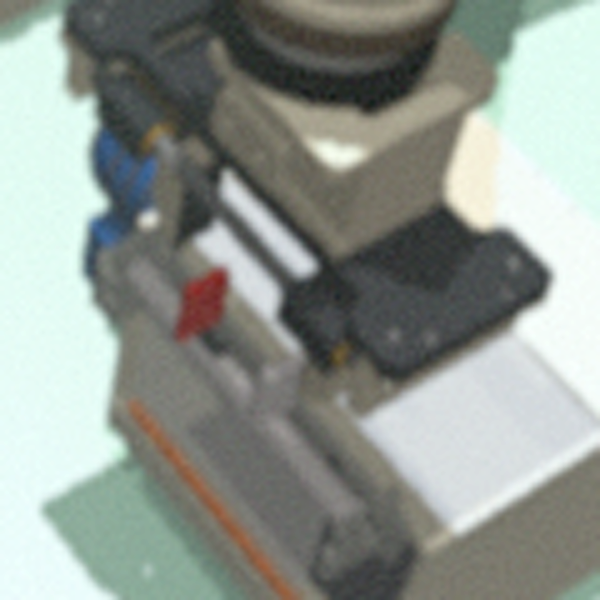

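The fingers, at about (175,190) and (330,330) in this crop, are above and level with the red tab (205,300) and the lug (275,385), which sit between them. Descending.

Call:
send_rows(
  increments=[
    [[0, 0, 10], 0, 0.826],
    [[0, 0, 10], 0, 0.826],
    [[0, 0, 8], 0, 0.826],
    [[0, 0, 8], 0, 0.826],
    [[0, 0, 6], 0, 0.826],
    [[0, 0, 5], 0, 0.826],
    [[0, 0, 0], 0, 0.826],
    [[0, 0, 0], 0, 0.826],
  ],
)

```text
time: 4.15
eef_pos: [0.5495, 0.2249, 0.1848]
tcp_rot: [1.0, 0.0, 0.0, -0.0]
force: [-0.5, -0.1, -0.4]
finger_gap: 0.0757
finger_force: 0.0
```

Call:
send_rows(
  increments=[
    [[0, -2, -2], 0, 0.75],
    [[0, 0, 0], 0, 0.7],
    [[0, 0, 0], 0, 0.65],
    [[0, 0, 0], 0, 0.61],
    [[0, 0, 0], 0, 0.57],
    [[0, 0, 0], 0, 0.54],
    [[0, 0, 0], 0, 0.54],
    [[0, 0, 0], 0, 0.54],
  ],
)

```text
time: 4.95
eef_pos: [0.5502, 0.2242, 0.1872]
tcp_rot: [1.0, -0.001, 0.0, 0.002]
force: [-0.6, -4.6, 4.5]
finger_gap: 0.0497
finger_force: 4.1
```

Call:
send_rows(
  increments=[
    [[0, 0, 0], 0, 0.51],
    [[0, 0, 0], 0, 0.48],
    [[0, 0, 0], 0, 0.45],
    [[0, 0, 0], 0, 0.42],
    [[0, 0, 0], 0, 0.38],
    [[0, 0, 0], 0, 0.35],
    [[0, 0, 0], 0, 0.35],
    [[0, 0, 0], 0, 0.35],
  ],
)

```text
time: 5.75
eef_pos: [0.5497, 0.228, 0.1872]
tcp_rot: [1.0, 0.001, 0.001, -0.001]
force: [2.7, 4.4, 5.0]
finger_gap: 0.0416
finger_force: 30.0
```

Call:
send_rows(
  increments=[
    [[0, 0, -1], 0, 0.3],
    [[0, 0, -2], 0, 0.3],
    [[0, 0, -3], 0, 0.3],
    [[0, 0, -4], 0, 0.3],
    [[0, 0, -4], 0, 0.3],
    [[0, 0, -4], 0, 0.3],
    [[0, 0, 0], 0, 0.3],
    [[0, 0, 0], 0, 0.3],
  ],
)

```text
time: 6.55
eef_pos: [0.5493, 0.2267, 0.2049]
tcp_rot: [1.0, 0.0, 0.0, 0.0]
force: [-0.9, 0.4, -3.4]
finger_gap: 0.0416
finger_force: 30.0
```

Call:
send_rows(
  increments=[
    [[0, 0, -10], 0, 0.3],
    [[0, 0, -15], 0, 0.3],
    [[0, 0, -20], 0, 0.3],
    [[0, 0, -20], 0, 0.3],
    [[0, 0, -20], 0, 0.3],
    [[0, 0, -20], 0, 0.3],
    [[0, 0, -20], 0, 0.3],
    [[0, 0, -15], 0, 0.3],
  ],
)

```text
time: 7.35
eef_pos: [0.5497, 0.2274, 0.3476]
tcp_rot: [1.0, 0.001, 0.001, -0.0]
force: [0.1, 0.6, -3.6]
finger_gap: 0.0415
finger_force: 30.0
```

```bash
python3 look.py scene 300 430 170 320 s2
```

```text
[0.5506 0.2279 0.3497] [ 0.52  0.24 -1.58] 7.4
```

View pics/s2.png

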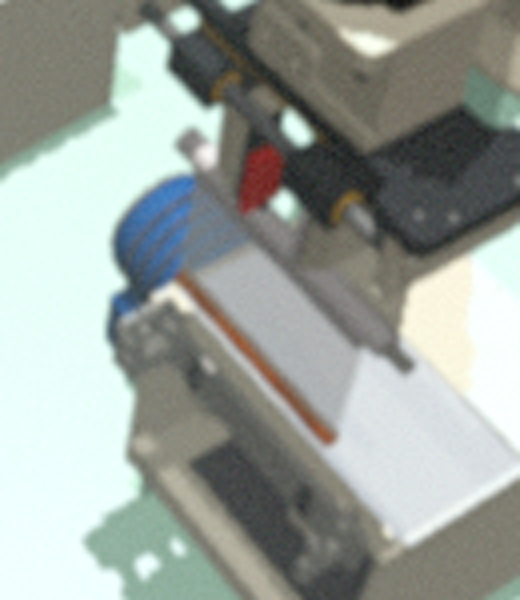

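The guard is held level, with its pin end flush at about (190,145) in the crop and clear of the idle hinge. Carrying it across.

Call:
send_rows(
  increments=[
    [[0, 15, 0], 0, 0.3],
    [[1, 30, 0], 0, 0.3],
    [[1, 35, 0], 0, 0.3],
    [[1, 35, 0], 0, 0.3],
    [[1, 35, 0], 0, 0.3],
    [[1, 35, 0], 0, 0.3],
    [[1, 35, 0], 0, 0.3],
    [[0, 35, 0], 0, 0.3],
  ],
)

```text
time: 8.2
eef_pos: [0.5554, -0.0296, 0.3448]
tcp_rot: [1.0, 0.001, 0.0, 0.0]
force: [0.9, -0.5, -3.7]
finger_gap: 0.0418
finger_force: 30.0
```

Call:
send_rows(
  increments=[
    [[0, 35, 0], 0, 0.3],
    [[0, 35, 0], 0, 0.3],
    [[0, 35, 0], 0, 0.3],
    [[0, 30, 0], 0, 0.3],
    [[0, 20, 0], 0, 0.3],
    [[0, 10, 0], -0.039, 0.3],
    [[0, 0, 0], -0.038, 0.3],
    [[0, 0, 0], 0, 0.3],
  ],
)

```text
time: 9.0
eef_pos: [0.5555, -0.1936, 0.3445]
tcp_rot: [0.999, 0.039, -0.0, -0.0]
force: [0.4, -0.4, -3.7]
finger_gap: 0.0415
finger_force: 30.0
```

Run:
```python
from plant import env,cams
from h import *
from scipy.spatial.transform import Rotation as Ro
s=env.sense();print(s["eef_pos"].round(4),Ro.from_quat(s["tcp_rot"]).as_euler("ZYX",degrees=True).round(2),s["force"].round(2),s["time"])
# idle ears now bare: compare ears of both units in the scene and top frames
fr={"idle":{n:cams.grab_frame(n) for n in("top","scene")},"buff":{n:load(n+"0.npz") for n in("top","scene")}}
for nm,c0,th in(("idle",(.4445,.2271),-.1),("buff",(.4518,-.2036),4.4)):
  t=np.radians(th);R=np.array([[np.cos(t),-np.sin(t)],[np.sin(t),np.cos(t)]])
  for n in("top","scene"):
    W=pts(fr[nm][n]).reshape(-1,3);L=(W[:,:2]-c0)@R*1000;z=W[:,2]*1000
    g=(L[:,0]>94)&(L[:,0]<130)&(abs(L[:,1])>55)&(abs(L[:,1])<90)&(z>150)
    for s in(1,-1):
        h=g&(L[:,1]*s>0);P=L[h]
        top=np.percentile(z[h],97);k=z[h]>top-8
        print(nm,n,s,h.sum(),"x 3/97",np.percentile(P[:,0],[3,97]).round(1),"y 3/97",np.percentile(P[:,1],[3,97]).round(1),"ztop",top.round(1),"top mean xy",P[k].mean(0).round(1))
```

```text
[ 0.5555 -0.1936  0.3445] [ 4.4400e+00  2.0000e-02 -1.7996e+02] [ 0.43 -0.45 -3.71] 9.0
idle top 1 66 x 3/97 [ 94.4 121.1] y 3/97 [73.2 79.8] ztop 193.0 top mean xy [109.8  76.5]
idle top -1 86 x 3/97 [ 95.5 122.9] y 3/97 [-78.1 -62.6] ztop 192.1 top mean xy [110.6 -72.9]
idle scene 1 115 x 3/97 [ 94.8 120.8] y 3/97 [72.8 79. ] ztop 191.9 top mean xy [108.6  75.8]
idle scene -1 206 x 3/97 [ 95.1 121.5] y 3/97 [-78.8 -63.1] ztop 189.2 top mean xy [110.9 -74.2]
buff top 1 36 x 3/97 [ 95.2 119.5] y 3/97 [74.  79.4] ztop 200.8 top mean xy [110.5  76.3]
buff top -1 113 x 3/97 [ 94.8 121.5] y 3/97 [-78.3 -62.5] ztop 200.0 top mean xy [110.3 -73.6]
buff scene 1 102 x 3/97 [ 94.3 120.6] y 3/97 [70.7 79.1] ztop 197.2 top mean xy [109.2  76.2]
buff scene -1 148 x 3/97 [ 94.7 120.8] y 3/97 [-80.2 -62.3] ztop 196.2 top mean xy [108.2 -74.8]
```

Call:
send_rows(
  increments=[
    [[1, 2, 10], 0, 0.3],
    [[0, 0, 20], 0, 0.3],
    [[0, 0, 20], 0, 0.3],
    [[0, 0, 20], 0, 0.3],
    [[0, 0, 20], 0, 0.3],
    [[0, 0, 15], 0, 0.3],
    [[0, 0, 10], 0, 0.3],
    [[0, 0, 5], 0, 0.3],
  ],
)

```text
time: 9.9
eef_pos: [0.5566, -0.195, 0.2236]
tcp_rot: [0.999, 0.039, -0.001, -0.0]
force: [0.1, 0.3, -4.1]
finger_gap: 0.0419
finger_force: 30.0
```

Call:
send_rows(
  increments=[
    [[0, 0, 2], 0, 0.3],
    [[0, 0, 2], 0, 0.3],
    [[0, 0, 2], 0, 0.3],
    [[0, 0, 2], 0, 0.3],
    [[0, 0, 1], 0, 0.3],
    [[0, 0, 1], 0, 0.3],
    [[0, 0, 0], 0, 0.3],
    [[0, 0, 0], 0, 0.3],
  ],
)

```text
time: 10.7
eef_pos: [0.557, -0.1952, 0.2148]
tcp_rot: [0.999, 0.039, 0.0, 0.0]
force: [0.1, 0.0, -4.1]
finger_gap: 0.0419
finger_force: 30.0
```

Call:
send_rows(
  increments=[
    [[0, 0, 1], 0, 0.3],
    [[0, 0, 1], 0, 0.3],
    [[0, 0, 1], 0, 0.3],
    [[0, 0, 1], 0, 0.3],
    [[0, 0, 1], 0, 0.3],
    [[0, 0, 1], 0, 0.3],
    [[0, 0, 0], 0, 0.3],
    [[0, 0, 0], 0, 0.3],
  ],
)

```text
time: 11.5
eef_pos: [0.5569, -0.1951, 0.2087]
tcp_rot: [0.999, 0.039, -0.0, -0.0]
force: [-0.5, 0.6, -2.9]
finger_gap: 0.0415
finger_force: 30.0
```

Call:
send_rows(
  increments=[
    [[0, 0, 1], 0, 0.3],
    [[0, 0, 1], 0, 0.3],
    [[0, 0, 1], 0, 0.3],
    [[0, 0, 1], 0, 0.3],
    [[0, 0, 1], 0, 0.3],
    [[0, 0, 1], 0, 0.3],
    [[0, 0, 0], 0, 0.3],
    [[0, 0, 0], 0, 0.3],
  ],
)

```text
time: 12.3
eef_pos: [0.5569, -0.1952, 0.2027]
tcp_rot: [0.999, 0.039, -0.0, -0.0]
force: [-0.5, -1.4, -3.2]
finger_gap: 0.0417
finger_force: 30.0
```

Axis is about 190 mm up and there is no contact yet. I'll continue in smaller bites.

Call:
send_rows(
  increments=[
    [[0, 0, 1], 0, 0.3],
    [[0, 0, 1], 0, 0.3],
    [[0, 0, 1], 0, 0.3],
    [[0, 0, 1], 0, 0.3],
    [[0, 0, 1], 0, 0.3],
    [[0, 0, 0], 0, 0.3],
    [[0, 0, 0], 0, 0.3],
    [[0, 0, 0], 0, 0.3],
  ],
)

```text
time: 13.1
eef_pos: [0.557, -0.1952, 0.1978]
tcp_rot: [0.999, 0.039, 0.0, 0.0]
force: [-0.5, 0.0, -3.5]
finger_gap: 0.0414
finger_force: 30.0
```

Call:
send_rows(
  increments=[
    [[0, 0, 1], 0, 0.3],
    [[0, 0, 1], 0, 0.3],
    [[0, 0, 1], 0, 0.3],
    [[0, 0, 0.5], 0, 0.3],
    [[0, 0, 0.5], 0, 0.3],
    [[0, 0, 0], 0, 0.3],
    [[0, 0, 0], 0, 0.3],
    [[0, 0, 0], 0, 0.3],
  ],
)

```text
time: 13.9
eef_pos: [0.5572, -0.1951, 0.195]
tcp_rot: [0.999, 0.039, 0.0, 0.0]
force: [-4.0, 2.1, 5.9]
finger_gap: 0.041
finger_force: 30.0
```

Call:
send_rows(
  increments=[
    [[-0.5, 0, 0], 0, 0.3],
    [[-0.5, 0, 0], 0, 0.3],
    [[-0.5, 0, 0], 0, 0.3],
    [[0, 0, 0], 0, 0.3],
    [[0, 0, 0], 0, 0.3],
    [[0, 0, 0], 0, 0.3],
    [[0, 0, 0], 0, 0.3],
    [[0, 0, 0], 0, 0.3],
  ],
)

```text
time: 14.7
eef_pos: [0.557, -0.1952, 0.195]
tcp_rot: [0.999, 0.039, 0.002, 0.0]
force: [0.9, 1.7, 6.0]
finger_gap: 0.0417
finger_force: 30.0
```

Run:
```python
from plant import env
from scipy.spatial.transform import Rotation as Ro
s=env.sense();print(s["eef_pos"].round(4),Ro.from_quat(s["tcp_rot"]).as_euler("ZYX",degrees=True).round(2),s["force"].round(2),s["wrist_torque"].round(3),s["time"])
```

```text
[ 0.557  -0.1952  0.195 ] [  4.47  -0.19 179.95] [0.88 1.72 5.97] [ 0.018 -0.07  -0.114] 14.7
```

Call:
send_rows(
  increments=[
    [[0, 0, -0.7], 0, 0.3],
    [[0, 0, -0.8], 0, 0.3],
    [[0, 0, 0], 0, 0.3],
    [[0, 0, 0], 0, 0.3],
    [[0, 0, 0], 0, 0.3],
    [[0, 0, 0], 0, 0.3],
    [[0, 0, 0], 0, 0.3],
    [[0, 0, 0], 0, 0.3],
  ],
)

```text
time: 15.5
eef_pos: [0.5556, -0.1953, 0.1953]
tcp_rot: [0.999, 0.039, 0.0, 0.0]
force: [3.1, 0.4, -0.6]
finger_gap: 0.0416
finger_force: 30.0
```

Call:
send_rows(
  increments=[
    [[0.7, 0, 0], 0, 0.3],
    [[0, 0, 0], 0, 0.3],
    [[0, 0, 0], 0, 0.48],
    [[0, 0, 0], 0, 0.51],
    [[0, 0, 0], 0, 0.54],
    [[0, 0, 0], 0, 0.57],
    [[0, 0, 0], 0, 0.6],
    [[0, 0, 0], 0, 0.63],
  ],
)

```text
time: 16.3
eef_pos: [0.5556, -0.1975, 0.1951]
tcp_rot: [0.999, 0.038, -0.0, 0.001]
force: [1.5, -5.8, 1.1]
finger_gap: 0.057
finger_force: 2.7
```

Call:
send_rows(
  increments=[
    [[0, 0, 0], 0, 0.66],
    [[0, 0, 0], 0, 0.69],
    [[0, 0, 0], 0, 0.72],
    [[0, 0, 0], 0, 0.75],
    [[0, 0, 0], 0, 0.78],
    [[0, 0, 0], 0, 0.81],
    [[0, 0, 0], 0, 0.82],
    [[0, 0, 0], 0, 0.82],
  ],
)

```text
time: 17.1
eef_pos: [0.5561, -0.1951, 0.1952]
tcp_rot: [0.999, 0.039, 0.0, -0.0]
force: [0.4, -0.3, 0.2]
finger_gap: 0.0755
finger_force: 0.0
```

```bash
python3 look.py scene 215 335 100 220 s3
```

```text
[ 0.5561 -0.1952  0.1952] [0.66 0.13 0.22] 17.15
```

View pics/s3.png

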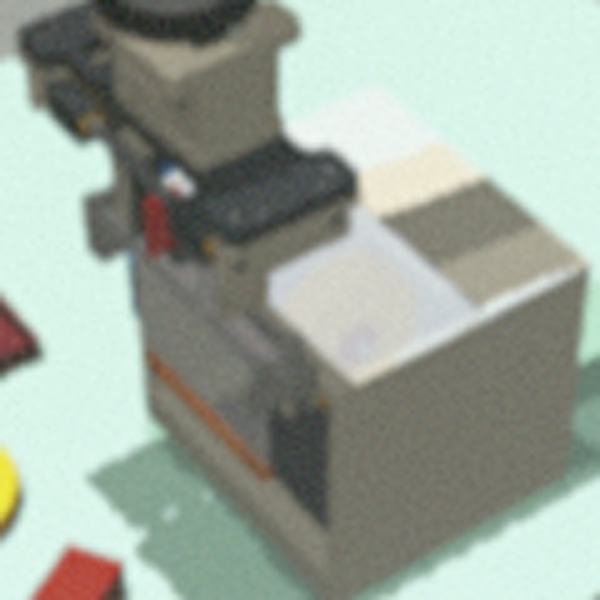

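The guard hangs straight in the buff hinge, and the red tab at (155,225) sits between the opened fingers. Withdrawing upward.

Call:
send_rows(
  increments=[
    [[0, 0, -3], 0, 0.82],
    [[0, 0, -6], 0, 0.82],
    [[0, 0, -10], 0, 0.82],
    [[0, 0, -20], 0, 0.82],
    [[0, 0, -30], 0, 0.82],
    [[0, 0, -40], 0, 0.82],
    [[0, 0, -40], 0, 0.82],
    [[0, 0, -10], 0, 0.82],
  ],
)

```text
time: 17.95
eef_pos: [0.5586, -0.1951, 0.3605]
tcp_rot: [0.999, 0.039, 0.004, 0.002]
force: [1.1, 0.5, -0.4]
finger_gap: 0.0756
finger_force: 0.0
```

Call:
send_rows(
  increments=[
    [[-15, -30, 0], 0, 0.82],
    [[-15, -40, 0], 0, 0.82],
    [[-15, -40, 0], 0, 0.82],
    [[-15, -40, 0], 0, 0.82],
    [[0, -40, 0], 0, 0.82],
    [[0, 0, 0], 0, 0.82],
    [[0, 0, 0], 0, 0.82],
    [[0, 0, 0], 0, 0.82],
  ],
)

```text
time: 18.75
eef_pos: [0.4817, -0.0117, 0.3543]
tcp_rot: [0.999, 0.038, 0.0, 0.0]
force: [0.1, 0.6, -0.6]
finger_gap: 0.0754
finger_force: 0.0
```

```bash
python3 look.py scene 215 335 100 220 s4
python3 - <<'E'
from h import *
f=load("s4.npz");W=pts(f);im=f["image"];hsv=cv2.cvtColor(im,cv2.COLOR_BGR2HSV)
t=np.radians(4.4);R=np.array([[np.cos(t),-np.sin(t)],[np.sin(t),np.cos(t)]])
L=(W[...,:2]-(.4518,-.2036))@R*1000;z=W[...,2]*1000
red=((hsv[...,0]<8)|(hsv[...,0]>172))&(hsv[...,1]>110)&(z>190)&(abs(L[...,0]-105)<25)&(abs(L[...,1])<70)
print("tab",red.sum(),np.median(L[red],0),np.percentile(z[red],95))
g=(abs(L[...,0]-105)<25)&(z>205)&(L[...,1]>5)&(L[...,1]<40);print("lug",g.sum(),np.median(L[g],0),np.percentile(z[g],95))
for a,b in((-60,-40),(35,60)):
    g=(abs(L[...,0]-105)<15)&(L[...,1]>a)&(L[...,1]<b)&(z>120);print("tube",a,np.percentile(z[g],95).round(1),np.median(L[g&(z>175),0]).round(1))
E
```

```text
[ 0.4817 -0.012   0.3542] [ 0.58 -0.14  0.23] 18.8
tab 47 [103.76155708 -25.21561321] 225.9067612645482
lug 55 [103.83910237  22.37235314] 224.82979712727823
tube -60 189.4 106.8
tube 35 189.5 105.0
```

View pics/s4.png

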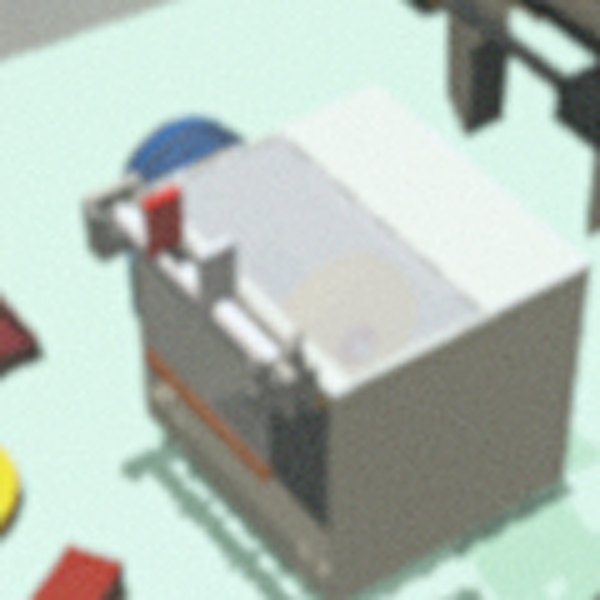

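The picture shows the guard level on the buff hinge. The tab (160,220) and lug (215,270) are 47.6 mm apart against 48 mm with the pin home, so the pin is fully out. The arm is clear.

```bash
python3 -c "
from plant import env
print(env.job_done())"
```

```text
the job is handed in; nothing more can be done
None
```

The guard now hangs level on the buff unit's hinge with the pin fully home, nothing else was touched, and the job is handed in; the hand-in call gave no verdict.

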